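# Close the lock-cylinder box and hold it up level for hand-over

## Task

The wooden box with the two lock cylinders is wanted for a call-out: slide its loose lid, rib upward, into the grooves from the low open end until it is fully home against the far end, while the box stands on the worktop. Then grip the closed box by its long sides, lift it clear and hold it level and still with its underside about 15 cm above the worktop, ready for a colleague to take; finish while still holding it, the gripper alone carrying it. Keep the box upright all the time, do not carry it unless the lid is home, and leave the other things on the worktop alone.

Things in the scene. Friction and masses are not known exactly. Their poses are not given: they have to be found in the camera images.
- cylinder_box: Loose pale wooden box for a sliding lid, 62 mm wide (x), 170 mm long (y), 42.5 mm high, 0.28 to 0.46 kg empty, with two 0.21 kg lock cylinders in it. Origin: centre of the underside; z up; +y points to the low open end. Its long sides are plain and upright outside, to be gripped across the 62 mm. Lid home: lid origin at x 0, y +3, z 30 mm in this frame, both frames parallel.
- box_mouth (a point): Middle of the top edge of the low end wall, where the lid enters: box x 0, y +85, z 30 mm. Walls 30 mm high on three sides carry the lid. The two grooves (z 30 to 37 mm) are 54 mm apart bottom to bottom, widening to 59 mm over the last 15 mm at the mouth. No lip above them for y over 70 mm: the lid's nose can be laid on the walls there, then pushed in.
- lid_stop (a point): Middle of the inner face of the high closed end, where the lid's nose stops: box x 0, y -77, z 30 mm. Lips (z 37 to 42.5 mm, 44 mm apart) cover the grooves from here to y +58 mm; from y +58 to +70 mm their undersides ramp up to z 41 mm as a lead-in. The box slides on the worktop when pushed with more than about 3.5 to 6 N.
- slide_lid: Loose flat plywood lid of the box, 51 mm wide (x), 160 mm long (y), 5 mm thick, 0.07 kg. Lies flat on the worktop with its dark rib upward. Origin: centre of the underside; z up. Its -y edge is the nose that goes into the box first; the rib is near the +y edge. In the box its axes point the same way as the box's axes.
- lid_rib (a point): Middle of the dark wooden grip rib on top of the lid: x = 0, y = +50 mm, z = 15 mm in the lid's frame. The rib is 36 mm along x, 12 mm along y and rises 20 mm above the lid (z = 5 to 25 mm); it is pinched across its 12 mm, along the lid's y.
- lock_cylinder_1: Loose brass-coloured lock cylinder, 65 x 33 x 17 mm, origin at the centre of its underside, lying in the box in the compartment at the open end. The box floor is 5 mm thick; a 22 mm high divider separates the two compartments.
- lock_cylinder_2: Loose steel-coloured lock cylinder, 65 x 33 x 17 mm, origin at the centre of its underside, lying in the box in the compartment at the closed end.
- cutter_3: Bystander: loose pale grey steel cutter wheel with a central hole, 68 mm across, 10 mm high, flat on the worktop. Origin at the centre of its underside.
- marker: Bystander: loose white marker pen with a black cap, 127 x 18 x 18 mm, lying on the worktop. Origin at the centre of its underside.
- key_fob_3: Bystander: loose blue car key fob, 79 x 36 x 14 mm, flat on the worktop. Origin at the centre of its underside.
There are look-alikes about, which are no part of the job. Of the things that look like the lock_cylinder_2, take the one that is farthest from the robot's base at the start.

How it is judged:
By the outcome, as a careful person would: the job done as asked, in the order asked, and still so for the second after the job is handed in, while the arm keeps its last pose, push and grip.
It also fails if it takes over 64 s, if anything falls off the work surface, if the arm or the gripper's body presses on something with over 40 N, if the wrist force passes 120 N, or if a joint passes its speed limit or range.

## Robot

A 7-joint arm with a two-finger parallel gripper is mounted at the origin on a cart in front of the work surface, level with it; the furniture and walls round the work are solid. World frame = base frame: x ahead of the robot, y to its left, z up, the work surface at z = 0. Lengths are in m, angles in rad, forces in N, time in s.
With the tool pointing down it reaches from about 0.4 to 0.9 m from the base axis. Payload 5.6 kg.
Tool frame: the origin (TCP) lies midway between the tips of the shut fingers; the grasp point (between the pads) lies 19 mm behind it; z points along the fingers, y is the line along which they close (so a half turn about z gives the same grasp; the last joint's range is limited). The gripper opens to 92 mm and grips with 3 to 60 N. Pads are 20 mm wide; open, the fingers measure 128 mm over their backs; the gripper's body (75 mm by 189 mm) begins 69 mm behind the grasp point.
Start: joints at [1.077, 0.468, -0.012, 1.603, 0.006, 1.071, -0.056], TCP at [0.283, -0.585, 0.215] pointing down, gripper open.
Joint ranges: [-2.53, 2.53], [-0.31, 2.02], [-1.57, 1.55], [0.28, 2.44], [-1.29, 4.43], [0.15, 1.84], [-2.92, 2.92]. Speed limits (rad/s): [2.57, 2.57, 3.14, 3.14, 3.14, 3.14, 3.14].

## Interface

Orientations are given as a 3x3 rotation matrix whose columns are the frame's x, y, z axes.
In Python, from station import env, effector, solver, viewer, workorder, search_frame, tip_of gives the robot as it stands. Calls block until the motion is done:
- env.reach(position, orientation): joint-space move of the TCP to a pose.
- env.movel(position, frame=None, rate=0.15): straight line of the TCP; frame=None keeps the orientation; rate is the mean speed in m/s.
- env.goto_joints(angles): joint-space move.
- effector.release() and effector.grasp(squeeze=None): open the fingers fully, or close them until they stop; squeeze is the grip in N (None keeps the last).
- env.pause(seconds).
- solver.inverse_kinematics(position, orientation): joint angles nearest the present ones, or None.
- env.sense(): the state.
- viewer.read_camera(name): name is "scene" or "side" or "wrist"; returns (picture, depth): 400x640x3 uint8, red, green, blue; 400x640 float32, m along the optical axis (not along the pixel's ray), 0 where there is no reading.
- viewer.camera_info(name): a dict with "intrinsics" (3x3 intrinsics, pixels), "dist_coeffs" ([k1, k2, p1, p2, k3] as OpenCV has them; the pictures are not rectified), "eye" and "rotation" of the camera in the world; the wrist camera has in their place "T_tool_cam" (4x4, takes a point from camera to tool coordinates, whose origin is the TCP and whose axes are the flange's). Camera axes: x right, y up, looking along -z (the intrinsics and any distortion apply to the point x, -y, -z); pixel columns grow to the right and rows downward; lengths in m; the calibration is good to about 2 mm. A picture is of the moment at which its call begins: read the wrist's pose just before it. camera_info takes no time and is no camera call.
A pose or a line that the arm cannot do raises env.PlanningError and nothing moves.
- workorder.finish_job(): hands the job in; it is judged then, once.
Trained networks look in the newest picture that a camera, given by its name, has taken for a name from the list of things; names that differ only in an ending like _2 or _b are one class to them, and where a whole thing is asked for, a point or a joint stands for the part that bears it (a point fixed in the world has none). Each returns a list of dicts, best first, with "score" (0 to 1); they miss things now and then, are a little off and sometimes report something else, mostly with a low value. They report only what shows in the picture. A call takes as long as a camera call. They do not tell look-alikes from the thing itself.
- search_frame(camera, name): "at" ([x, y, z] in m, in world coordinates, good to about 4 mm: the middle of the surface that is visible of it).
- tip_of(camera, name): "at" ([x, y, z] in m, in world coordinates, good to about 4 mm: a listed point, or the origin of a listed thing).
The state is a dict: "t": time; "joint_positions": joint angles; "joint_velocities": joint speeds; "tau": joint torques, N m; "ee_pos": TCP position; "tcp_rot": TCP orientation; "wrist_force": force on the tool from outside, world axes, zero at the start; "moment": the same for the moment, N m; "gripper_width": finger opening in m; "grasp_force": force on a finger pad.
Only numpy, scipy, OpenCV 4.12 (cv2) and the standard library are available. Lean on these libraries where they do the work, as an engineer would, in place of code of your own. Each camera call takes 0.05 s, during which the arm holds its last target. There are 200 camera calls.

## Working session

There is one attempt and no reset: what is moved stays moved. The work goes in short steps, each a Python script; the robot and the scene stay as the last script left them, time stands still between calls to the robot, and variables do not carry over. Pictures are saved under pics/ and viewed, at most 11 in all, crops included, and the job is handed in when it is done.

```bash
ls; mkdir -p pics
cat > h.py <<'E'
import numpy as np, cv2
from station import env, effector, solver, viewer, workorder, search_frame, tip_of
def save(cam,name):
    p,d=viewer.read_camera(cam); cv2.imwrite(f'pics/{name}.png',p[:,:,::-1]); np.save(f'pics/{name}_d.npy',d); return p,d
def campose(cam):
    i=viewer.camera_info(cam)
    if cam=='wrist':
        s=env.sense(); T=np.eye(4);T[:3,:3]=s['tcp_rot'];T[:3,3]=s['ee_pos'];T=T@np.array(i['T_tool_cam']); return np.array(i['intrinsics']),np.array(i['dist_coeffs'],float),T[:3,3],T[:3,:3]
    return np.array(i['intrinsics']),np.array(i['dist_coeffs'],float),np.array(i['eye']),np.array(i['rotation'])
def world(pose,uv,depth=None,z=None):
    K,D,e,R=pose
    n=cv2.undistortPoints(np.array(uv,float).reshape(-1,1,2),K,D).reshape(-1,2)
    r=np.c_[n[:,0],-n[:,1],-np.ones(len(n))]@R.T
    s=(z-e[2])/r[:,2] if depth is None else np.asarray(depth)
    return e+r*s[:,None]
def pix(pose,P):
    K,D,e,R=pose
    c=(np.atleast_2d(P)-e)@R; c=c*[1,-1,-1]
    return cv2.projectPoints(c,np.zeros(3),np.zeros(3),K,D)[0].reshape(-1,2)
E
python3 - <<'E'
from h import *
np.set_printoptions(precision=3,suppress=True)
for c in ('scene','side'):
    save(c,c+'0')
    p=campose(c); print(c,p[2],p[3].tolist())
    for n in ('cylinder_box','box_mouth','lid_stop','slide_lid','lid_rib','lock_cylinder_2','cutter_3','marker','key_fob_3'):
        for f in (search_frame,tip_of):
            print(n,f.__name__,[(np.round(r['at'],3).tolist(),pix(p,r['at'])[0].round().tolist(),round(r['score'],2)) for r in f(c,n)][:5])
a=np.hstack([cv2.imread('pics/scene0.png'),]);print(env.sense()['t'])
E
```

```text
pics
scene [-0.682  0.323  0.679] [[-0.30142094871320796, 0.43233420920877574, -0.8498426579224253], [-0.9531483226911573, -0.16052141655726188, 0.256400370080629], [-0.025567296060849995, 0.8873105467502754, 0.4604631440168304]]
cylinder_box call [([0.514, -0.044, 0.028], [321.0, 203.0], 0.8)]
cylinder_box call [([0.708, 0.061, 0.003], [281.0, 192.0], 0.67), ([0.543, -0.082, 0.0], [328.0, 205.0], 0.61)]
box_mouth call [([0.513, -0.044, 0.027], [321.0, 204.0], 0.96)]
box_mouth call [([0.539, -0.004, 0.028], [308.0, 202.0], 0.65)]
lid_stop call [([0.512, -0.046, 0.027], [322.0, 204.0], 0.9)]
lid_stop call []
slide_lid call [([0.545, 0.277, 0.005], [232.0, 220.0], 0.63)]
slide_lid call [([0.554, 0.272, -0.002], [233.0, 220.0], 0.75)]
lid_rib call [([0.542, 0.279, 0.004], [231.0, 221.0], 0.7), ([0.513, -0.042, 0.026], [321.0, 204.0], 0.55)]
lid_rib call [([0.529, 0.315, 0.015], [221.0, 221.0], 0.87)]
lock_cylinder_2 call []
lock_cylinder_2 call [([0.338, -0.054, 0.001], [341.0, 233.0], 0.6), ([0.262, -0.357, -0.001], [434.0, 229.0], 0.54), ([0.539, -0.001, 0.031], [308.0, 202.0], 0.43)]
[... 1281 characters left out ...]
0, 286.0], 0.88), ([0.402, -0.283, 0.012], [256.0, 274.0], 0.8), ([0.544, -0.048, 0.017], [330.0, 211.0], 0.72)]
lock_cylinder_2 call [([0.263, -0.36, 0.005], [198.0, 289.0], 0.67), ([0.541, -0.05, 0.005], [328.0, 214.0], 0.56), ([0.533, 0.314, 0.014], [354.0, 120.0], 0.53), ([0.402, -0.28, -0.002], [258.0, 275.0], 0.5), ([0.548, -0.168, 0.033], [320.0, 246.0], 0.24)]
cutter_3 call [([0.4, 0.041, 0.01], [291.0, 178.0], 0.86)]
cutter_3 call [([0.547, -0.167, 0.031], [320.0, 246.0], 0.73), ([0.401, 0.045, -0.001], [292.0, 179.0], 0.65)]
marker call []
marker call []
key_fob_3 call [([0.371, 0.177, 0.013], [295.0, 142.0], 0.68)]
key_fob_3 call [([0.374, 0.188, -0.001], [297.0, 142.0], 0.7)]
1.9
```

Run:
```python
import cv2
a=cv2.imread('pics/side0.png')[90:310,170:450]
cv2.imwrite('pics/side_crop.png',cv2.resize(a,(763,600),interpolation=cv2.INTER_CUBIC))
```

```text
(no output)
```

View pics/side_crop.png

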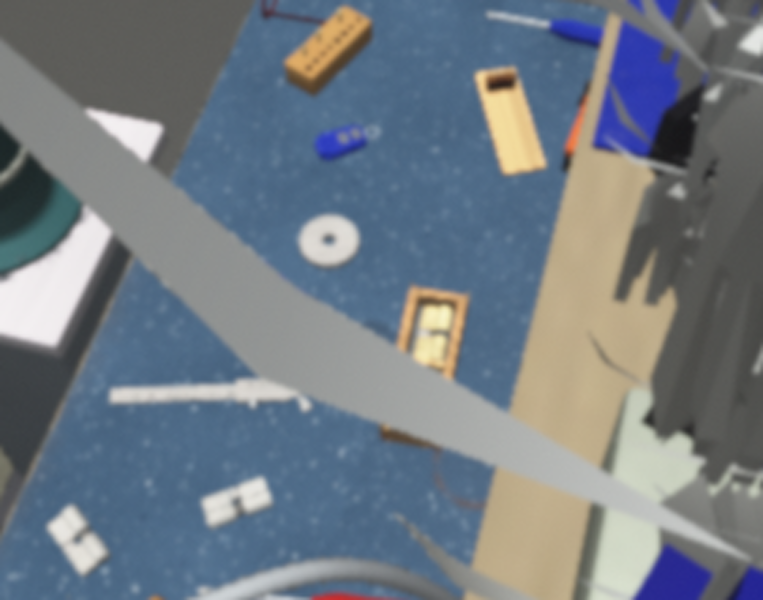

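View pics/scene0.png

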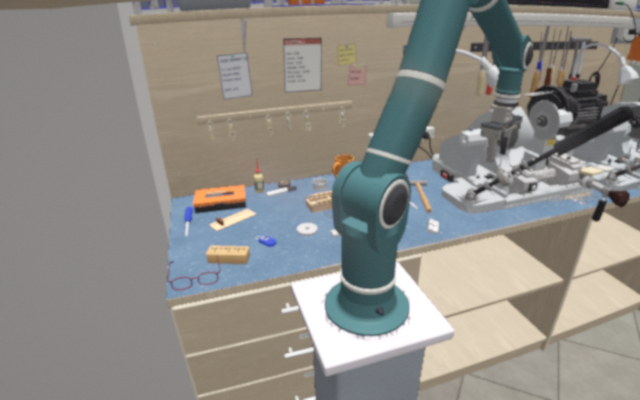

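The side crop shows the box at crop (430,360), its open end up and its closed end behind a grey bar. The lid is at (510,120) with its rib at the top. There are two loose steel cylinders at (237,500) and (77,540), which are full-frame (256,274) and (198,286). The third candidate is the one in the box's closed end, about (322,230) full-frame. It lies farthest from the base (about 0.55 m against 0.49 and 0.44), so this is the one meant. The wrist view will confirm it.

Run:
```python
from h import *
np.set_printoptions(precision=3,suppress=True)
d=np.load('pics/side0_d.npy'); p=campose('side')
uv=[(200,140),(260,200),(300,225),(340,240),(400,270),(440,290),(440,130),(430,60),(560,150),(290,300),(310,303),(400,250),(400,150)]
for u,w in zip(uv,world(p,uv,[d[v,u] for u,v in uv])): print(u,w)
print(np.array(viewer.camera_info('wrist')['T_tool_cam'])); print(viewer.camera_info('wrist')['intrinsics'],env.sense()['tcp_rot'])
for P in ([.50,-.08,.40],[.50,.22,.38],[.53,.1,.3]):
  for a in (0,90,180,270):
    c,s=np.cos(np.radians(a)),np.sin(np.radians(a)); R=np.array([[c,s,0],[s,-c,0],[0,0,-1.]])
    q=solver.inverse_kinematics(P,R); print(P,a,None if q is None else np.array(q))
```

```text
(200, 140) [ 0.686 -0.646  1.086]
(260, 200) [ 0.686 -0.646  1.086]
(300, 225) [ 0.686 -0.646  1.086]
(340, 240) [ 0.686 -0.646  1.086]
(400, 270) [ 0.686 -0.646  1.086]
(440, 290) [ 0.723 -0.56   0.88 ]
(440, 130) [ 0.698 -0.549  0.981]
(430, 60) [ 0.704 -0.21   0.731]
(560, 150) [ 0.705 -0.606  1.044]
(290, 300) [ 0.591 -0.474  0.507]
(310, 303) [ 0.615 -0.459  0.466]
(400, 250) [ 0.709 -0.485  0.761]
(400, 150) [ 0.692 -0.315  0.681]
[[-0.001  0.966  0.258  0.071]
 [ 1.     0.001  0.    -0.   ]
 [-0.     0.258 -0.966 -0.17 ]
 [ 0.     0.     0.     1.   ]]
[[297.079   0.    323.807]
 [  0.    297.079 201.863]
 [  0.      0.      1.   ]] [[ 0.9    0.436 -0.   ]
 [ 0.436 -0.9   -0.   ]
 [-0.     0.    -1.   ]]
[0.5, -0.08, 0.4] 0 [ 0.401  0.103 -0.335  1.673  0.035  1.371 -1.51 ]
[0.5, -0.08, 0.4] 90 [ 0.582  0.122 -0.537  1.663  0.064  1.374  0.035]
[0.5, -0.08, 0.4] 180 [ 0.747  0.147 -0.728  1.655  0.1    1.378  1.576]
[0.5, -0.08, 0.4] 270 [-1.142  0.138  1.398  1.746 -0.138  1.374 -2.86 ]
[0.5, 0.22, 0.38] 0 [ 0.293  0.304 -0.958  1.594  0.252  1.375 -2.264]
[0.5, 0.22, 0.38] 90 [ 0.326  0.321 -1.01   1.593  0.276  1.381 -0.713]
[0.5, 0.22, 0.38] 180 [ 0.382  0.355 -1.102  1.59   0.321  1.394  0.819]
[0.5, 0.22, 0.38] 270 [ 0.478  0.456 -1.302  1.586  0.443  1.44   2.285]
[0.53, 0.1, 0.3] 0 [ 0.265  0.266 -0.614  1.743  0.164  1.185 -1.965]
[0.53, 0.1, 0.3] 90 [ 0.347  0.287 -0.718  1.738  0.202  1.192 -0.426]
[0.53, 0.1, 0.3] 180 [ 0.517  0.353 -0.954  1.729  0.306  1.218  1.056]
[0.53, 0.1, 0.3] 270 [ 0.708  0.53  -1.304  1.721  0.53   1.307  2.434]
```

```bash
cat >> h.py <<'E'
def Rt(a):
    c,s=np.cos(a),np.sin(a); return np.array([[c,s,0],[s,-c,0],[0,0,-1.]])
def report(c,names):
    p=campose(c)
    for n in names:
        for f,k in ((search_frame,'S'),(tip_of,'T')):
            print(n,k,[(np.round(r['at'],4).tolist(),pix(p,r['at'])[0].round().tolist(),round(r['score'],2)) for r in f(c,n)][:4])
E
python3 - <<'E'
from h import *
np.set_printoptions(precision=3,suppress=True)
env.movel([.42,-.2,.33],rate=.3)
for i,P in enumerate(([.50,-.05,.32],[.50,.2,.30])):
    env.reach(P,Rt(0)); env.pause(.2)
    s=env.sense();print(s['t'],s['ee_pos'],np.abs(s['wrist_force']).max())
    save('wrist',f'w{i}'); np.save(f'pics/w{i}_pose.npy',np.array(campose('wrist'),dtype=object),allow_pickle=True)
    report('wrist',('box_mouth','lid_stop','slide_lid','lid_rib','lock_cylinder_2'))
E
```

```text
4.4833 [ 0.5   -0.052  0.32 ] 0.6679386262499816
box_mouth S [([0.5419, -0.0892, 0.0333], [348.0, 142.0], 0.74)]
box_mouth T [([0.5395, -0.0041, 0.0293], [293.0, 144.0], 0.56), ([0.5478, -0.1297, 0.0017], [372.0, 137.0], 0.54)]
lid_stop S []
lid_stop T [([0.5476, -0.165, 0.0299], [398.0, 138.0], 0.82), ([0.3734, 0.1878, 0.0002], [189.0, 239.0], 0.18)]
slide_lid S [([0.5585, 0.2675, 0.0016], [125.0, 132.0], 0.9)]
slide_lid T [([0.5421, -0.0474, 0.0036], [321.0, 141.0], 0.65)]
lid_rib S [([0.5526, 0.2641, 0.0041], [127.0, 135.0], 0.72)]
lid_rib T [([0.5331, 0.313, 0.012], [96.0, 148.0], 0.94), ([0.5446, -0.0459, 0.0039], [320.0, 140.0], 0.49)]
lock_cylinder_2 S [([0.5442, -0.0474, 0.0187], [321.0, 140.0], 0.92), ([0.4042, -0.2775, 0.0135], [457.0, 224.0], 0.9), ([0.5474, -0.1285, 0.0146], [373.0, 138.0], 0.63), ([0.3394, -0.0558, 0.0132], [326.0, 259.0], 0.59)]
lock_cylinder_2 T [([0.4007, -0.281, 0.0], [455.0, 223.0], 0.97), ([0.5439, -0.0478, 0.001], [321.0, 140.0], 0.86), ([0.3391, -0.0588, 0.0033], [328.0, 257.0], 0.83), ([0.2633, -0.3537, -0.0016], [485.0, 292.0], 0.58)]
6.2167 [0
[... 327 characters left out ...]
 [279.0, 133.0], 0.83)]
slide_lid T [([0.5535, 0.2691, -0.006], [278.0, 135.0], 0.55)]
lid_rib S [([0.5551, 0.2682, 0.0067], [278.0, 134.0], 0.87), ([0.5456, -0.0871, 0.0304], [519.0, 141.0], 0.38)]
lid_rib T [([0.5294, 0.3162, 0.0121], [247.0, 152.0], 0.86)]
lock_cylinder_2 S [([0.5432, -0.0499, 0.0175], [489.0, 142.0], 0.74), ([0.5451, -0.131, 0.0159], [542.0, 141.0], 0.73), ([0.3412, -0.0651, 0.0126], [480.0, 263.0], 0.59), ([0.7096, 0.0625, 0.0165], [423.0, 18.0], 0.58)]
lock_cylinder_2 T [([0.5481, -0.13, -0.0008], [534.0, 138.0], 0.96), ([0.3348, -0.058, 0.0014], [472.0, 264.0], 0.79), ([0.3979, -0.2813, 0.0023], [608.0, 229.0], 0.74), ([0.5439, -0.0497, 0.0051], [484.0, 141.0], 0.73)]
```

View pics/w0.png

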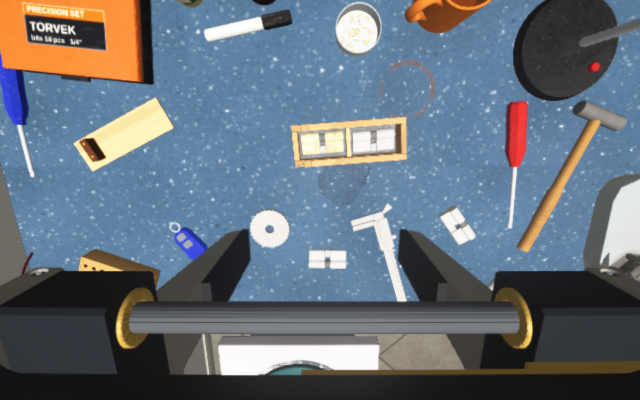

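View pics/w1.png

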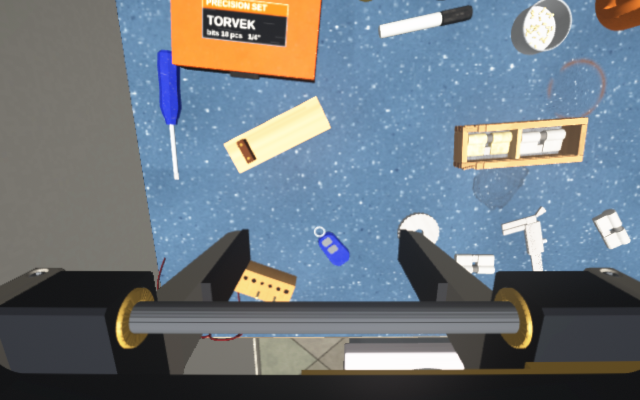

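w0: the box is at px (293–407, 118–167) with its low end on the left. The brass cylinder is at (322,141) and the steel one at (374,140). The look-alike steel cylinders at (326,259), (457,224) and the one at the base side are all nearer the base, so the steel one in the box is right. It is already in place, so only the lid needs handling. The lid is at (125,133), with its rib at its left end (93,148). Next: precise poses and one enlarged crop to confirm.

```bash
cat > seg.py <<'E'
from h import *
np.set_printoptions(precision=4,suppress=True)
def blob(img,seed,lo=(8,40,90),hi=(30,255,255),half=80):
    h=cv2.cvtColor(img,cv2.COLOR_BGR2HSV); m=cv2.inRange(h,lo,hi)
    m=cv2.morphologyEx(m,cv2.MORPH_CLOSE,np.ones((5,5)))
    box=np.zeros_like(m);u,v=seed;box[max(0,v-half):v+half,max(0,u-half):u+half]=255;m&=box
    cs=cv2.findContours(m,cv2.RETR_EXTERNAL,cv2.CHAIN_APPROX_NONE)[0]
    return max(cs,key=cv2.contourArea).reshape(-1,2)
def rect(pose,c,z):
    w=world(pose,c,z=z)[:,:2]
    (x,y),(a,b),t=cv2.minAreaRect((w*1000).astype(np.float32)); 
    if a<b: a,b,t=b,a,t+90
    yaw=(t-90+90)%180-90   # long axis is box y
    return np.array([x/1000,y/1000]),(a,b),yaw,w
E
python3 - <<'E'
from seg import *
out=[]
for i,(ls,bs) in enumerate((((125,133),(350,142)),((278,134),(521,142)))):
    pose=tuple(np.load(f'pics/w{i}_pose.npy',allow_pickle=True)); pose=tuple(np.array(a,float) for a in pose)
    img=cv2.imread(f'pics/w{i}.png'); d=np.load(f'pics/w{i}_d.npy')
    v,u=np.mgrid[0:400,0:640]
    for nm,s,z in (('lid',ls,.005),('box',bs,.0425)):
        c=blob(img,s); r=rect(pose,c,z); print(i,nm,r[:3])
        m=np.zeros((400,640),np.uint8);cv2.fillPoly(m,[c],1);ok=(m>0)&(d>0)
        P=world(pose,np.c_[u[ok],v[ok]],d[ok]); print('  z percentiles',np.percentile(P[:,2],[2,25,50,75,98]))
        tp=P[P[:,2]>(.036 if nm=='box' else .012)]
        if len(tp): print('  top pts: mean',tp.mean(0),'n',len(tp), rect(pose,pix(pose,tp),.0425)[:3] if nm=='box' else '')
        t=P[(P[:,2]>.002)&(P[:,2]<.01)]
        if nm=='lid': print('  lidrect depth',cv2.minAreaRect((t[:,:2]*1000).astype(np.float32)))
    if i==0: cv2.imwrite('pics/boxcrop.png',cv2.resize(img[90:190,280:420],(784,560),interpolation=cv2.INTER_CUBIC))
E
```

```text
0 lid (array([0.553, 0.27 ]), (161.13702392578125, 51.89272689819336), 25.586835861206055)
  z percentiles [0.0032 0.0048 0.0055 0.0062 0.0256]
  top pts: mean [0.5317 0.3127 0.0222] n 319 
  lidrect depth ((552.5031127929688, 271.0099182128906), (51.92068099975586, 162.08016967773438), 25.61859893798828)
0 box (array([ 0.5424, -0.0895]), (168.4263916015625, 62.827186584472656), 4.203942775726318)
  z percentiles [0.0022 0.0148 0.0208 0.0416 0.0438]
  top pts: mean [ 0.5442 -0.1041  0.0423] n 1494 (array([ 0.543 , -0.0897]), (167.64071655273438, 61.663124084472656), 4.203942775726318)
1 lid (array([0.5528, 0.2708]), (160.43267822265625, 51.67811584472656), 25.607759475708008)
  z percentiles [0.0014 0.0044 0.0051 0.0058 0.0252]
  top pts: mean [0.5325 0.3152 0.0235] n 241 
  lidrect depth ((553.3316040039062, 271.2928161621094), (50.61695861816406, 160.1543731689453), 25.64352035522461)
1 box (array([ 0.542 , -0.0804]), (186.8218536376953, 63.777122497558594), 4.142484664916992)
  z percentiles [0.0042 0.0162 0.0221 0.0414 0.044 ]
  top pts: mean [ 0.5447 -0.1063  0.0423] n 1746 (array([ 0.5421, -0.0874]), (172.14419555664062, 62.68743133544922), 4.3518242835998535)
```

View pics/boxcrop.png

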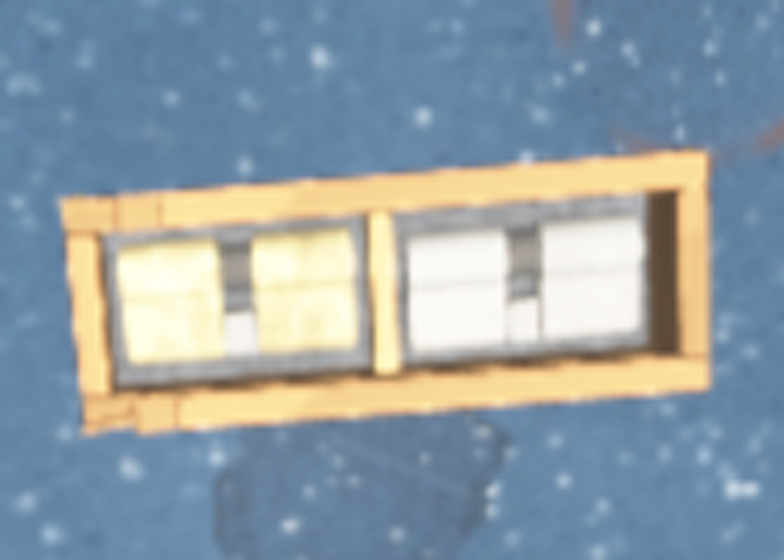

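The crop shows brass in the low-end (left) compartment and steel in the closed-end (right) compartment, so the contents are right. Next I refine the box pose and check reachability.

```bash
cat >> seg.py <<'E'
from scipy.optimize import least_squares
def boxfit(pose,c,x0):
    # model outline (box frame): high rim z .0425 for y<.085 along the sides and closed end; low end wall edge z .03
    yy=np.linspace(-.080,.068,60)
    def pred(p):
        cx,cy,t=p; R=np.array([[np.cos(t),-np.sin(t)],[np.sin(t),np.cos(t)]])
        L=np.r_[np.c_[-.031+0*yy,yy],np.c_[.031+0*yy,yy],np.c_[np.linspace(-.025,.025,20),-.085+np.zeros(20)]]
        return pix(pose,np.c_[L@R.T+[cx,cy],np.full(len(L),.0425)])
    cf=c.astype(float)
    def res(p):
        q=pred(p); cc=cf[None]-q[:,None]; k=np.argmin((cc**2).sum(-1),1)
        return np.sqrt((cc[np.arange(len(q)),k]**2).sum(-1))
    r=least_squares(res,x0,loss='soft_l1',f_scale=1.,x_scale=[.01,.01,.05],diff_step=1e-3); return r.x,r.cost/140
E
python3 - <<'E'
from seg import *
for i,bs in ((0,(350,142)),(1,(521,142))):
    pose=tuple(np.array(a,float) for a in np.load(f'pics/w{i}_pose.npy',allow_pickle=True))
    c=blob(cv2.imread(f'pics/w{i}.png'),bs); 
    for t0 in (.05,.08):
        x,k=boxfit(pose,c,[.543,-.088,t0]); print(i,x,np.degrees(x[2]),k)
E
python3 - <<'E'
from h import *
np.set_printoptions(precision=3,suppress=True)
b=np.array([.5428,-.0885]); t=np.radians(4)
R=np.array([[np.cos(t),-np.sin(t)],[np.sin(t),np.cos(t)]])
for a,P in ((np.radians(25.6),[.5314,.3156,.008]),(t,[*(b+R@[0,.225]),.06]),(t,[*(b+R@[0,.05]),.04]),(t+np.pi/2,[*b,.16]),(t-np.pi/2,[*b,.16])):
    q=solver.inverse_kinematics(P,Rt(a)); print(np.degrees(a),P,None if q is None else np.array(q))
E
```

```text
0 [ 0.5423 -0.0885  0.0728] 4.173063049500068 0.10560314962598594
0 [ 0.5422 -0.0886  0.0745] 4.268630966578566 0.10787248489942695
1 [ 0.5425 -0.0879  0.074 ] 4.242478002936542 0.08343033879610114
1 [ 0.5424 -0.0882  0.0731] 4.190883647300879 0.08580495638263354
25.6 [0.5314, 0.3156, 0.008] [-0.211  0.757 -0.52   1.774  0.523  0.752 -2.128]
4.0 [np.float64(0.5271047934075718), np.float64(0.13595191130846046), 0.06] [ 0.05   0.56  -0.461  1.947  0.368  0.717 -2.131]
4.0 [np.float64(0.5393121763127937), np.float64(-0.03862179748700878), 0.04] [ 0.313  0.574 -0.382  1.967  0.335  0.663 -1.781]
94.0 [np.float64(0.5428), np.float64(-0.0885), 0.16] [ 0.637  0.465 -0.679  1.865  0.357  0.936 -0.136]
-86.0 [np.float64(0.5428), np.float64(-0.0885), 0.16] [-0.084  0.365  0.228  1.913 -0.105  0.875 -2.875]
```

Run:
```python
from h import *
np.set_printoptions(precision=4,suppress=True)
a=np.radians(25.6); P=np.array([.5314,.3156])
env.reach([*P,.10],Rt(a)); env.movel([*P,.008],rate=.1)
s=env.sense(); print(s['t'],s['ee_pos'],s['wrist_force'])
effector.grasp(squeeze=30); s=env.sense(); print(s['t'],s['gripper_width'],s['grasp_force'],s['wrist_force'])
env.movel([*P,.10],rate=.12); env.pause(.2)
s=env.sense(); print(s['t'],s['gripper_width'],s['grasp_force'],s['wrist_force'],s['ee_pos'])
save('wrist','g0')
```

```text
8.7583 [0.5318 0.316  0.0086] [ 0.1209 -0.1798  0.4577]
9.9417 0.01182458725607835 29.999985694885254 [-0.1788  0.1097  0.2313]
11.0583 0.01138967803311148 29.999940991401672 [ 0.4944  0.1486 -0.1215] [0.5309 0.3154 0.0991]
```

View pics/g0.png

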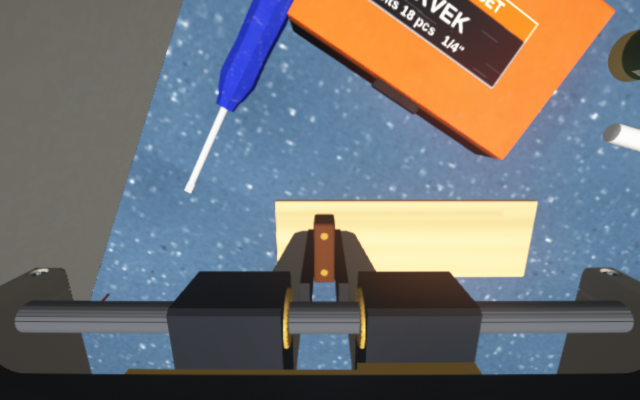

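g0: the lid is held level by its rib (px 324,250), with its edges parallel to the tool axis. Next I measure the lid in the hand and move it to the pre-entry position.

```bash
cat > ins.py <<'E'
from seg import *
B=np.array([.5424,-.0883]); t=np.radians(4.2)
Rb=np.array([[np.cos(t),-np.sin(t)],[np.sin(t),np.cos(t)]])
def bw(x,y): return B+Rb@[x,y]
def inbox(p): return Rb.T@(np.asarray(p)[:2]-B)
E
python3 - <<'E'
from ins import *
pose=campose('wrist'); s=env.sense(); R=np.array(s['tcp_rot']); e=np.array(s['ee_pos'])
img=cv2.imread('pics/g0.png'); d=np.load('pics/g0_d.npy')
c=blob(img,(430,240),half=200)
m=np.zeros((400,640),np.uint8);cv2.fillPoly(m,[c],1); v,u=np.mgrid[0:400,0:640]
ok=(m>0)&(d>0)&(u>380)&(u<530)&(v>205)&(v<265); P=(world(pose,np.c_[u[ok],v[ok]],d[ok])-e)@R
A=np.c_[P[:,:2],np.ones(len(P))]; k=np.linalg.lstsq(A,P[:,2],rcond=None)[0]; print('lid plane tool z = ax+by+c',k, P.min(0),P.max(0))
w=(world(pose,c,z=e[2]-.003)-e)@R; r=c[:,0]
print('contour tool x range',[ (np.percentile(w[(r>q-15)&(r<q+15),0],[1,99])) for q in (400,450,500)],'y',w[:,1].min(),w[:,1].max())
a0=t; p=bw(0,.155+.05+.025)
env.movel([*s['ee_pos'][:2],.13],rate=.15)
env.reach([*p,.10],Rt(a0)); env.movel([*p,.044],rate=.12); env.pause(.2)
s=env.sense(); print(s['t'],inbox(s['ee_pos']),s['ee_pos'],np.array(s['tcp_rot'])[:,0],s['gripper_width'])
save('wrist','p0')
E
```

```text
lid plane tool z = ax+by+c [-0.0589  0.022   0.0014] [-0.0628  0.0342  0.0009] [0.0227 0.2015 0.0997]
contour tool x range [array([-0.0221,  0.0259]), array([-0.0258,  0.0259]), array([-0.0252,  0.0259])] y -0.030249832600349393 0.1294612666408989
13.0167 [0.0007 0.2302] [0.5262 0.1414 0.0448] [0.9973 0.0733 0.0016] 0.011823388404316643
```

View pics/p0.png

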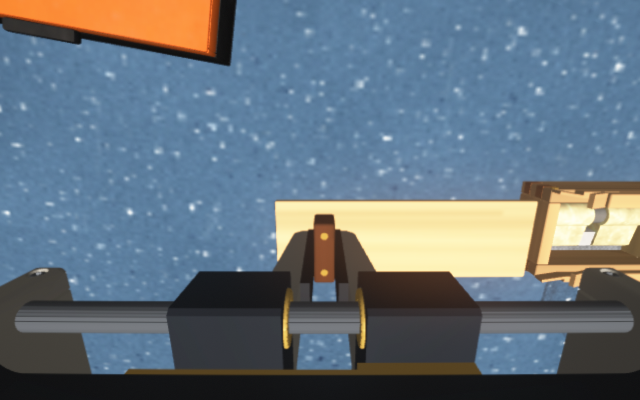

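Run:
```python
from ins import *
pose=campose('wrist'); s=env.sense(); R=np.array(s['tcp_rot']); e=np.array(s['ee_pos'])
d=np.load('pics/p0_d.npy'); v,u=np.mgrid[0:400,0:640]
ok=(d>0)&(u>385)&(u<520)&(v>208)&(v<260); P=(world(pose,np.c_[u[ok],v[ok]],d[ok])-e)@R
P=P[np.abs(P[:,2]-np.median(P[:,2]))<.006]
k=np.polyfit(P[:,1],P[:,2],1); print('slope, z at y=0',k)
assert abs(k[0])<.02
def st(l):
    s=env.sense(); print(l,round(s['t'],2),inbox(s['ee_pos']),np.round(s['ee_pos'][2],4),Rb.T@s['wrist_force'][:2],s['wrist_force'][2],s['gripper_width'])
X=-.0005
env.movel([*bw(X,.230),.0412],rate=.1)
env.movel([*bw(X,.2015),.0412],rate=.05); st('nose over wall')
env.movel([*bw(X,.2015),.0392],rate=.05); st('lowered')
for y in (.185,.165,.14):
    env.movel([*bw(X,y),.0392],rate=.05); st(y)
    if np.linalg.norm(env.sense()['wrist_force'])>10: break
save('wrist','i0')
```

```text
slope, z at y=0 [0.0006 0.0028]
nose over wall 14.03 [-0.0004  0.2016] 0.0413 [0.2774 0.9948] -0.43043248143818125 0.011981542541983173
lowered 14.28 [-0.0007  0.2018] 0.039 [0.1568 0.247 ] -0.24412694662803658 0.011865483174765807
0.185 14.77 [-0.0004  0.1845] 0.0392 [1.0593 0.2436] -0.5527743853599052 0.01162849223962279
0.165 15.32 [-0.0005  0.1647] 0.0392 [-0.0131 -0.5429] -1.3530206173048565 0.011745754376789952
0.14 15.97 [-0.0005  0.1399] 0.0392 [0.0943 0.0769] -1.0402593907574604 0.011739934861966145
```

View pics/i0.png

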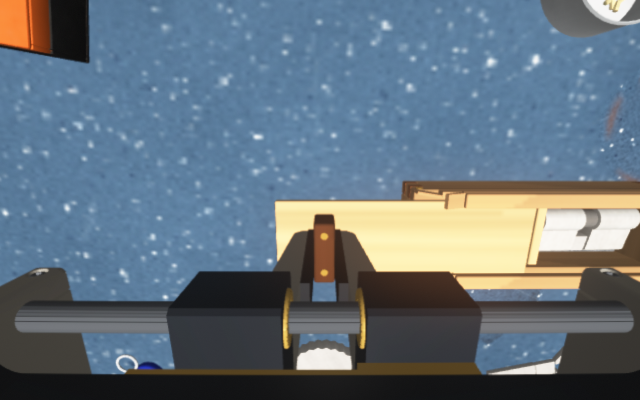

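i0: the lid's nose (px 535,240) is inside the grooves under the lips (they start at px 455,200), with next to no force. I push it home.

Run:
```python
from ins import *
def st(l):
    s=env.sense(); f=Rb.T@s['wrist_force'][:2]; print(l,round(s['t'],2),inbox(s['ee_pos']),np.round(s['ee_pos'][2],4),f,s['wrist_force'][2],s['gripper_width']); return f[1]
X=-.0005
for y in (.10,.065): env.movel([*bw(X,y),.0390],rate=.05); st(y)
y=.058
while y>.044:
    env.movel([*bw(X,y),.0388],rate=.03); env.pause(.1); f=st(y); y-=.002
    if f>3: n=1+(globals().get('n',0)); 
    if globals().get('n',0)>=3: break
```

```text
0.1 16.97 [-0.0005  0.1004] 0.039 [-0.1181  0.4045] -1.1545589505175329 0.012394529513843714
0.065 17.82 [-0.0005  0.0653] 0.039 [ 0.5227 -0.356 ] -0.6205488367255313 0.011412953176956994
0.058 18.3 [-0.0005  0.0581] 0.0388 [-0.2532 -0.1755] -1.1099091278444433 0.01192804732979273
0.056 18.65 [-0.0005  0.056 ] 0.0388 [-0.822  0.994] 0.11618483112449896 0.011942930943427415
0.054 19.0 [-0.0005  0.054 ] 0.0388 [-0.5618  0.2789] -0.09881737104561727 0.011694044127743495
0.052 19.35 [-0.0005  0.0521] 0.0388 [0.6526 0.552 ] -0.2633111556386874 0.01187331093925519
0.049999999999999996 19.7 [-0.0004  0.0513] 0.0389 [-0.7948  4.5841] 0.2649575832702375 0.01189132753200968
0.047999999999999994 20.05 [-0.0004  0.0491] 0.0389 [0.1671 4.6847] 0.11600207200753623 0.01183862812141304
0.04599999999999999 20.4 [-0.0004  0.0471] 0.0388 [0.1064 4.9922] -0.18159894776486776 0.011576794237342713
```

Run:
```python
from ins import *
s=env.sense(); effector.release(); env.movel([*s['ee_pos'][:2],.12],rate=.15)
env.reach([.50,-.09,.27],Rt(t)); env.pause(.2)
pose=campose('wrist'); img,d=save('wrist','h0'); img=img[:,:,::-1].copy()
np.save('pics/h0_pose.npy',np.array(pose,dtype=object))
report('wrist',('lid_rib','lid_stop','box_mouth'))
c=blob(img,tuple(pix(pose,[.5426,-.093,.04])[0].astype(int)))
x,k=boxfit(pose,c,[.5426,-.093,.073]); print(env.sense()['t'],x,np.degrees(x[2]),k)
u0,v0=pix(pose,[x[0],x[1],.04])[0].astype(int)
cv2.imwrite('pics/h0crop.png',cv2.resize(img[v0-50:v0+50,u0-90:u0+90],(792,440),interpolation=cv2.INTER_CUBIC)); print(u0,v0)
```

```text
lid_rib S [([0.5439, -0.0924, 0.0333], [329.0, 143.0], 0.6)]
lid_rib T [([0.5383, -0.0441, 0.0416], [292.0, 145.0], 0.85)]
lid_stop S [([0.5507, -0.1055, 0.0427], [339.0, 139.0], 0.81)]
lid_stop T [([0.5457, -0.1674, 0.0304], [384.0, 146.0], 0.7)]
box_mouth S [([0.5561, -0.1054, 0.0437], [339.0, 135.0], 0.63)]
box_mouth T [([0.5386, -0.0047, 0.0298], [264.0, 142.0], 0.85)]
23.5667 [ 0.5426 -0.0933  0.0816] 4.672667735247792 0.10494478168643136
329 144
```

View pics/h0crop.png

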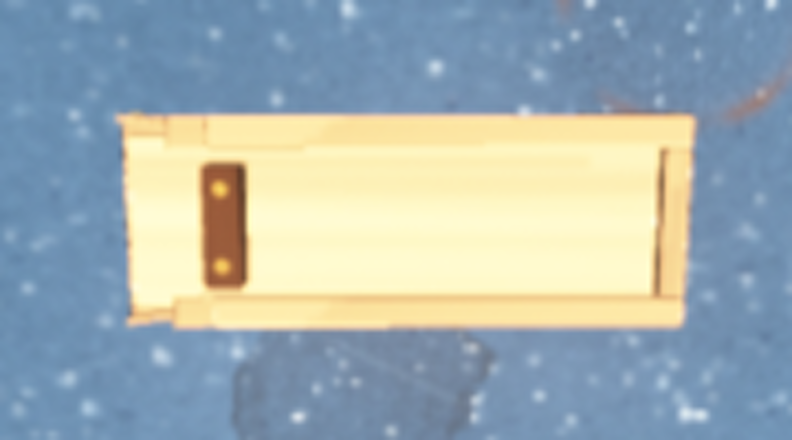

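The lid's rib is at crop (223,225) and its nose is close to the end wall (dark line at crop x≈660). To be sure it is home, I give the rib a light confirming push with shut fingers.

```bash
sed -i 's/^B=.*/B=np.array([.5426,-.0933]); t=np.radians(4.5)/' ins.py
python3 - <<'E'
from ins import *
def st(l):
    s=env.sense(); f=Rb.T@s['wrist_force'][:2]; print(l,round(s['t'],2),inbox(s['ee_pos']),np.round(s['ee_pos'][2],4),f,s['wrist_force'][2]); return f[1]
effector.grasp(squeeze=10)
env.reach([*bw(0,.092),.12],Rt(t)); env.movel([*bw(0,.092),.045],rate=.12); st('down')
y=.086;n=0
while y>.052 and n<3:
    env.movel([*bw(0,y),.045],rate=.03); env.pause(.05); f=st(round(y,4)); n+=f>2.5; y-=.003 if n==0 else .0015
s=env.sense(); env.movel([*bw(0,.095),.045],rate=.1); env.movel([*bw(0,.095),.12],rate=.15)
effector.release()
env.reach([.50,-.09,.27],Rt(t)); env.pause(.2)
pose=campose('wrist'); img,d=save('wrist','h1'); img=img[:,:,::-1].copy()
report('wrist',('lid_rib','lid_stop','box_mouth'))
c=blob(img,tuple(pix(pose,[.5426,-.095,.04])[0].astype(int)))
x,k=boxfit(pose,c,[.5426,-.095,.078]); print(env.sense()['t'],x,np.degrees(x[2]),k)
u0,v0=pix(pose,[x[0],x[1],.04])[0].astype(int)
cv2.imwrite('pics/h1crop.png',cv2.resize(img[v0-50:v0+50,u0-90:u0+90],(792,440),interpolation=cv2.INTER_CUBIC))
E
```

```text
down 26.43 [0.0007 0.0919] 0.0457 [ 0.0194 -0.0697] -0.14930477163637296
0.086 26.82 [0.0001 0.0857] 0.0453 [-0.662   0.3709] -0.31071325965992874
0.083 27.12 [-0.0001  0.0829] 0.045 [-0.3133  0.1738] -0.04442608059482568
0.08 27.43 [-0.      0.0799] 0.045 [-0.2644 -0.3515] -0.6328109370449858
0.077 27.73 [-0.      0.0769] 0.045 [-0.0615 -0.807 ] -0.22992581524054076
0.074 28.02 [-0.      0.0739] 0.045 [-0.3847  0.161 ] -0.13056596424571912
0.071 28.32 [0.     0.0713] 0.045 [-0.8167  1.928 ] 0.957511653271349
0.068 28.62 [0.0001 0.0692] 0.045 [0.199  5.9679] 0.8682728583956159
0.0665 28.93 [0.0001 0.0678] 0.0451 [0.2822 5.43  ] 1.7758000198547965
0.065 29.23 [0.0001 0.0664] 0.0451 [-0.1714  5.0818] 0.7880570626592482
lid_rib S [([0.5451, -0.099, 0.0332], [334.0, 143.0], 0.8)]
lid_rib T [([0.5362, -0.0476, 0.0445], [295.0, 147.0], 0.81)]
lid_stop S [([0.5539, -0.1115, 0.043], [344.0, 137.0], 0.65)]
lid_stop T [([0.5494, -0.1751, 0.0346], [391.0, 144.0], 0.89)]
box_mouth S [([0.5585, -0.1127, 0.0433], [346.0, 134.0], 0.8), ([0.4145, 0.0464, 0.0157], [230.0, 222.0], 0.32)]
box_mouth T []
33.0 [ 0.5431 -0.0984  0.0764] 4.376804085760687 0.09374524242796548
```

View pics/h1crop.png

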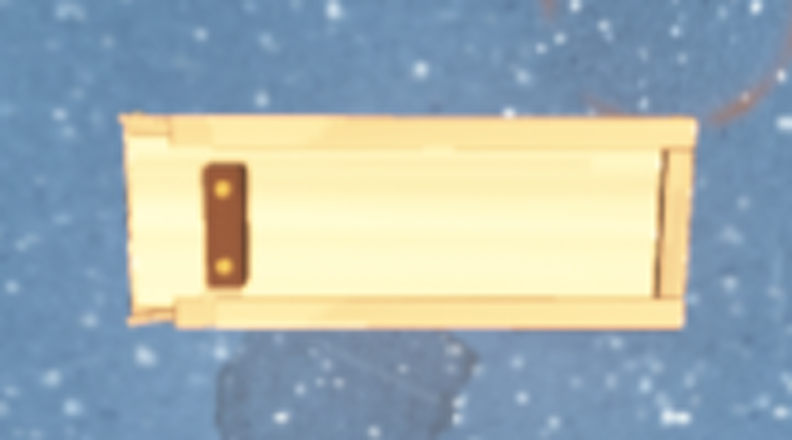

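Nothing changed relative to the box: the rib is still at crop x≈225 and the nose line at 661. The box slid at about 5 N against the stop, so the lid is home. I grip and lift.

Run:
```python
from ins import *
G=np.array([.5431,-.0984]); a=np.radians(4.4)+np.pi/2
env.reach([*G,.16],Rt(a)); env.movel([*G,.011],rate=.12); env.pause(.1)
s=env.sense(); z0=s['ee_pos'][2]; print(s['t'],s['ee_pos'],s['wrist_force'])
effector.grasp(squeeze=45); s=env.sense(); z0=s['ee_pos'][2]; print(s['t'],s['gripper_width'],s['grasp_force'],s['wrist_force'],s['ee_pos'])
env.movel([*G,.03],rate=.05); env.pause(.2); s=env.sense(); print(s['t'],s['gripper_width'],s['wrist_force'],s['moment'])
env.movel([*G,.161],rate=.08); env.pause(.5); s=env.sense(); print(s['t'],s['gripper_width'],s['wrist_force'],s['moment'],s['ee_pos'][2]-z0,s['tcp_rot'])
save('side','s1'); img,d=save('wrist','l1')
pose=campose('wrist')
i=cv2.imread('pics/side0.png'); j=cv2.imread('pics/s1.png')[100:300,230:430]
cv2.imwrite('pics/l1c.png',np.vstack([cv2.resize(j,(400,300)),cv2.resize(img[:,:,::-1],(400,250))]))
e=np.array(s['ee_pos']);R=np.array(s['tcp_rot']);v,u=np.mgrid[0:400,0:640];P=world(pose,np.c_[u.ravel(),v.ravel()],d.ravel())
q=P[(d.ravel()>0)]; L=(q-[G[0],G[1],0])[:,:2]@np.c_[[np.cos(a),np.sin(a)],[-np.sin(a),np.cos(a)]]
m=(q[:,2]>.17)&(q[:,2]<.21)&(abs(L[:,0])<.09)&(abs(L[:,1])<.035)
A=np.c_[L[m],np.ones(m.sum())]; print('plane',np.linalg.lstsq(A,q[m,2],rcond=None)[0],m.sum(),'along range',L[m].min(0),L[m].max(0))
```

```text
35.675 [ 0.5436 -0.0985  0.0117] [-0.3632 -0.273   0.1187]
36.2333 0.061977065941072634 45.00025615096092 [ 2.6293  0.0081 -1.2658] [ 0.544  -0.0983  0.0112]
36.9667 0.06173540176957148 [ 0.5694  0.6961 -9.3451] [-0.0001 -0.0861 -0.0053]
39.25 0.0616866061640226 [ 0.255  -0.5567 -8.5344] [ 0.0429 -0.077  -0.0024] 0.14978662155461278 [[-0.0768  0.997   0.    ]
 [ 0.997   0.0768  0.    ]
 [ 0.      0.     -1.    ]]
plane [ 0.011  -0.0011  0.1885] 30580 along range [-0.0724 -0.035 ] [0.0843 0.035 ]
```

View pics/l1c.png

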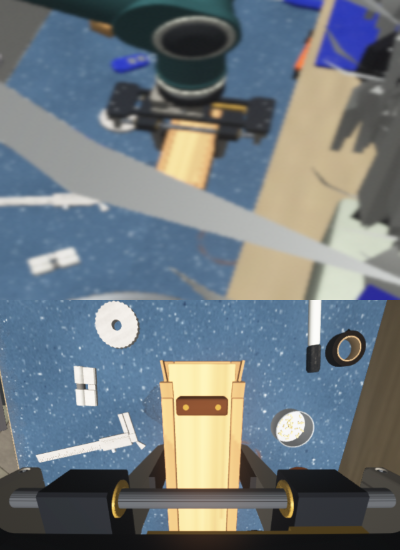

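The box is held level 15 cm up with the lid home. The rib and lips look as before, the load is about 9 N, and nothing else has moved. Handing in.

```bash
python3 -c "
from h import *
s=env.sense(); print(s['t'],s['ee_pos'],s['grasp_force'],np.abs(s['joint_velocities']).max())
print(workorder.finish_job())"
```

```text
39.35 [ 0.54309733 -0.09838992  0.16100777] 44.999827444553375 0.0019665699032991903
the job is handed in; nothing more can be done
None
```

I slid the lid home in the box and handed the job in at 39.4 s, with the gripper alone holding the closed box level and still, its underside about 15 cm above the worktop.

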